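# Take the yellow label roll off its post and hold it level over the dispenser

### The arm

A 7-joint arm with a two-finger parallel gripper is mounted at the origin on the work surface. World frame = base frame: x ahead of the robot, y to its left, z up, the work surface at z = 0. Lengths are in m, angles in rad, forces in N, time in s.
With the tool pointing down it reaches from about 0.4 to 0.9 m from the base axis. Payload 5.6 kg.
Tool frame: the origin (TCP) lies at the very end of the fingers, on their centre line; the grasp point (between the pads) lies 19 mm behind it; z points along the fingers, y is the direction in which the jaws open and shut (so a half turn about z gives the same grasp; the last joint's range is limited). The gripper opens to 92 mm and grips with 3 to 60 N. Pads are 20 mm wide; open, the fingers measure 128 mm over their backs; the gripper's body (75 mm by 189 mm) begins 69 mm behind the grasp point.
Start: joints at [-1.225, 0.468, -0.012, 1.603, 0.006, 1.071, -0.056], TCP at [0.246, 0.601, 0.215] pointing down, gripper open.
Joint ranges: [-2.53, 2.53], [-0.31, 2.02], [-1.57, 1.55], [0.28, 2.44], [-1.29, 4.43], [0.15, 1.84], [-2.92, 2.92]. Speed limits (rad/s): [2.57, 2.57, 3.14, 3.14, 3.14, 3.14, 3.14].

### API

Orientations are given as a unit quaternion [w, x, y, z].
In Python, from cell import * gives the robot as it stands. The module is installed in compiled form; this text tells all that it offers.
- The arm moves only by the shell command python3 -m jog 'ROWS'. ROWS is JSON, a list of rows, each an object of numbers: "hand": the opening, from 0 (shut) to 1 (fully open); "dx", "dy", "dz": the shift along the tool's x, y, z in cm; "wx", "wy", "wz": the turn, a rotation vector about the tool's x, y, z in rad. In form: [{"hand": .., "dx": .., "dy": .., "dz": .., "wx": .., "wy": .., "wz": ..}, ...]. A call has 1 to 10 rows; each row is the pose to reach, as a shift and turn from the pose measured when the call began, along the tool's axes at that moment; what a row does not reach only later rows make up. A row lasts 1/12 s, in which the tool goes at most 41.7 mm and 7.16 degrees, less where a joint would pass 70% of its speed; a pose out of reach is approached as far as the arm can. A call with a gripper value outside its range is refused whole. The fingers move at their own pace and stop on an object; the grip force is fixed at half the most. Time passes only in rows, so rows that repeat a pose let the fingers close. It gives the time, the measured TCP pose, the force and the opening at its end, in the units of the state.
- get_state(): the state, without advancing time (a new reading comes with each control period).
- get_image(name): name is "scene" or "top"; returns (picture, depth): 480x640x3 uint8, red, green, blue; 480x640 float32, m along the optical axis (not along the pixel's ray), 0 where there is no reading.
- get_calibration(name): a dict with "fx", "fy", "cx", "cy" (pixels), "R" (3x3) and "t" (3): a world point X has camera coordinates R X + t. Camera axes: x right, y down, z forward; pixel columns grow to the right and rows downward; lengths in m; the calibration is good to about 2 mm. A picture is of the moment at which its call begins. get_calibration takes no time and is no camera call.
- sign_off(): hands the job in, once; it reports no verdict.
The state is a dict: "t": time; "joint_positions": joint angles; "qd": joint speeds; "joint_efforts": joint torques, N m; "tool_pos": TCP position; "tcp_rot": TCP orientation; "contact_force": force on the tool from outside, world axes, zero at the start; "torque": the same for the moment, N m; "finger_gap": finger opening in m.
Only numpy, scipy, OpenCV 4.12 (cv2) and the standard library are available. Lean on these libraries where they do the work, as an engineer would, in place of code of your own. Each camera call takes 0.05 s, during which the arm holds its last target.

### The job

The price-label dispenser is empty: slide the yellow label roll up off its post on the roll stand, keeping it level, and carry it to the dispenser. Finish while still holding it in the gripper, level and still, centred over the dispenser's round well with its underside about 10 cm above the well's mouth, so that a colleague can peel off the first label; do not put it down or let go. Leave the stand, the white roll and the other things on the counter where they are.

Things in the scene. Friction and masses are not known exactly. Their poses are not given: they have to be found in the camera images.
- yellow_roll: Yellow wound label roll with a brown cardboard core, a ring 56 mm in outer diameter, 41 mm tall, with a 26 mm bore right through; about 80 to 180 g, rigid. It sits loosely, bore upright, over one of the stand's two posts (which one varies). Origin: centre of its underside, on the bore axis; z up along the bore.
- white_roll: White label roll of the same size (56 mm outer diameter, 41 mm tall, 26 mm bore), on the stand's other post. To be left alone. Origin: centre of its underside.
- roll_stand: Heavy (2.4 kg) dark steel stand, not fastened to the counter. Base plate 100 x 230 x 14 mm (x, y, z); two upright aluminium posts, 16 mm in diameter, at y = -65 and +65 mm, x = 0. Each post rises from a black round seat (44 mm in diameter, top 24 mm above the counter) on which a roll rests; the post's tip is 78 mm above the counter, 54 mm above the seat, so it stands 13 mm proud of a seated roll. Origin: centre of its underside, z up, y along the row of posts.
- post0_tip (a point): Tip of the post at y = -65 mm of the stand, 78 mm above the counter.
- post1_tip (a point): Tip of the post at y = +65 mm of the stand, 78 mm above the counter.
- dispenser: Red label dispenser fixed to the counter, a block 160 x 150 x 50 mm (x, y, z) with an open round well in its top, 75 mm in diameter and 36 mm deep, with a black hub in its middle (below the mouth) and a steel tear blade on its -x face. Origin: centre of its underside.
- well_mouth (a point): Centre of the well's mouth, level with the dispenser's top, 50 mm above the counter (10 mm to +x of the dispenser's centre in its own frame); z up.
- steel_pan: Small open stainless pan 108 x 176 x 65 mm, a bystander. Origin: centre of its underside.
- screwdriver: Screwdriver lying on the counter, between the stand and the dispenser, a bystander.
- spare_knob: Black spare control knob, 52 mm in diameter, 26 mm tall, lying on the counter, a bystander. Origin: centre of its underside.
There are look-alikes about, which are no part of the job. What is meant by the dispenser is not green, and is the smaller of those in its own colour.

How it is judged:
On the way:
1. the yellow roll, gripped and level, has been slid up clear of the post's tip (z of yellow_roll in the frame of roll_stand above 0.08 m and angle between yellow_roll's own z axis and vertical below 0.2 rad and contact force between yellow_roll and the fingers above 1 N), for 0.1 s.
At the end, for the whole second after the job is handed in: Yellow roll held in the fingers, carried by nothing else, within 25 mm of the well's axis, underside 60 to 150 mm above the mouth, within 0.12 rad of level, still (under 20 mm/s, 0.2 rad/s); stand and white roll within 30 mm of their start (contact force between yellow_roll and the fingers above 1 N and horizontal distance between yellow_roll and well_mouth below 0.025 m and z of yellow_roll in the frame of well_mouth between 0.06 and 0.15 m and angle between yellow_roll's own z axis and vertical below 0.12 rad and linear speed of yellow_roll below 0.02 m/s and angular speed of yellow_roll below 0.2 rad/s and contact force between yellow_roll and dispenser below 0.1 N and contact force between yellow_roll and roll_stand below 0.1 N and contact force between yellow_roll and white_roll below 0.1 N and distance of each of white_roll, roll_stand from where it was at the start of the episode below 0.03 m); the arm keeps its last pose, push and grip.
It fails at once if the yellow roll is tilted more than 0.4 rad (angle between yellow_roll's own z axis and vertical above 0.4 rad).
It fails at once if the roll stand is moved more than 30 mm or tipped (distance of roll_stand from where it was at the start of the episode above 0.03 m or angle between roll_stand's own z axis and vertical above 0.15 rad).
It fails at once if the white roll is moved more than 30 mm (distance of white_roll from where it was at the start of the episode above 0.03 m).
It fails at once if the pan, knob or screwdriver is moved more than 30 mm (distance of any of steel_pan, spare_knob, screwdriver from where it was at the start of the episode above 0.03 m).
It also fails if it takes over 48 s, if anything falls off the work surface, if the arm or the gripper's body presses on something with over 40 N, if the wrist force passes 120 N, or if a joint passes its speed limit or range.

## Working session

There is one attempt and no reset: what is moved stays moved. The work goes in short steps, Python scripts to look and compute and a shell command to move; the robot and the scene stay as the last step left them, time stands still between calls to the robot, and variables do not carry over. Pictures are saved under pics/ and viewed, and the job is handed in when it is done.

```bash
mkdir -p pics; python3 - <<'E'
from cell import *
import cv2,numpy as np
for n in("scene","top"):
    im,d=get_image(n); cv2.imwrite(f"pics/{n}0.png",im[:,:,::-1]); np.savez(f"{n}0.npz",im=im,d=d)
    print(n,get_calibration(n))
print(get_state())
E
```

```text
scene {'fx': 496.1987746290541, 'fy': 496.1987746290541, 'cx': 315.608077912619, 'cy': 240.23453051001044, 'R': array([[-0.81897417,  0.57382974, -0.00085939],
       [ 0.29459052,  0.41915568, -0.85879272],
       [-0.49244058, -0.70358222, -0.51232248]]), 't': array([ 0.49592758, -0.05353836,  1.52023491])}
top {'fx': 489.9449374811771, 'fy': 489.9449374811771, 'cx': 327.1517462879664, 'cy': 237.66570835134868, 'R': array([[-0.02593526, -0.99960504, -0.0108225 ],
       [-0.99337267,  0.02698319, -0.11172573],
       [ 0.11197363,  0.00785314, -0.99368015]]), 't': array([-0.02164759,  0.55594488,  1.07854567])}
{'t': 0.1, 'joint_positions': array([-1.22497763,  0.46826832, -0.01157885,  1.60353563,  0.00597965,
        1.071383  , -0.05629924]), 'qd': array([-0.00013305, -0.00267422,  0.00111486, -0.00248226, -0.00073776,
        0.00045817,  0.0013922 ]), 'joint_efforts': array([ 1.49500978e-03, -5.21644306e+01, -1.20189472e-02, -2.44366175e+01,
       -5.67033549e-02,  1.40382201e-02,  6.51614050e-05]), 'tool_pos': array([0.24628491, 0.60097023, 0.21374738]), 'tcp_rot': array([-9.80423466e-05,  1.93233509e-01,  9.81152487e-01, -7.73778252e-04]), 'contact_force': array([-0.61840428,  0.5085466 , -0.19315421]), 'torque': array([ 0.0287349 , -0.00833537,  0.01675475]), 'finger_gap': 0.0918638899328167}
```

View pics/scene0.png

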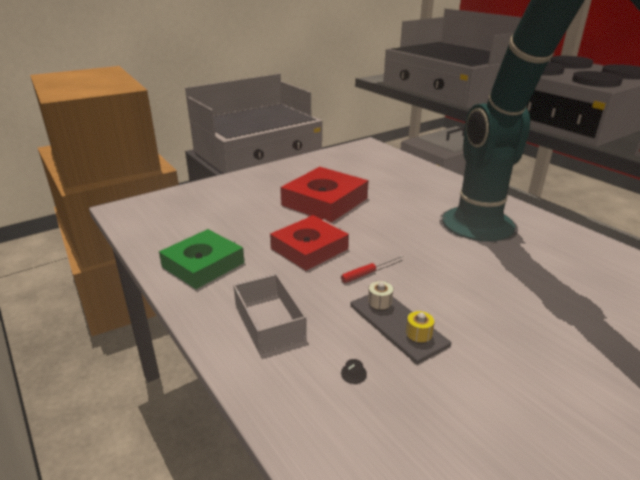

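View pics/top0.png

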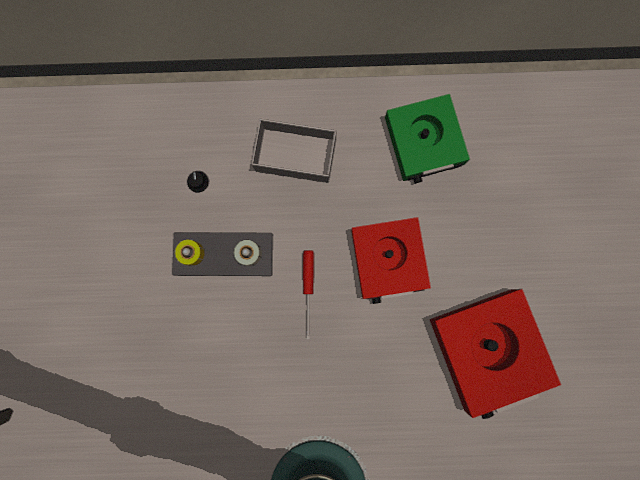

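Top view candidates for the dispenser are the green block (427,137), the large red block (495,352) and the small red block (390,258). The small red one fits, because it is not green and is the smaller of the two reds. The yellow roll is at (187,252), on the stand's left post. I'll enlarge both to confirm and measure them.

```bash
cat > h.py <<'E'
from cell import *
import cv2,numpy as np
def ray(n,uv,z):
    c=get_calibration(n);R,t=c["R"],c["t"];uv=np.atleast_2d(uv).astype(float)
    d=np.c_[(uv[:,0]-c["cx"])/c["fx"],(uv[:,1]-c["cy"])/c["fy"],np.ones(len(uv))]@R
    o=-R.T@t
    return o+d*((z-o[2])/d[:,2])[:,None]
def world(n,d):
    c=get_calibration(n);v,u=np.mgrid[:480,:640]
    P=np.stack([(u-c["cx"])/c["fx"]*d,(v-c["cy"])/c["fy"]*d,d],-1)-c["t"]
    return P@c["R"]
def mask(im,lo,hi): return cv2.inRange(cv2.cvtColor(im,cv2.COLOR_RGB2HSV),lo,hi)
E
python3 - <<'E'
from h import *
z=np.load("top0.npz");im,d=z["im"],z["d"]
W=world("top",d)
# red
m=mask(im,(0,130,60),(8,255,255))|mask(im,(172,130,60),(180,255,255))
for c in cv2.findContours(m,0,2)[0]:
    if cv2.contourArea(c)<500: continue
    mm=np.zeros_like(m);cv2.drawContours(mm,[c],-1,1,-1)
    s=(mm>0)&(m>0)&(d>0); zz=np.median(W[s][:,2])
    top=s&(abs(W[...,2]-zz)<.008)
    filled=(mm>0)
    tc=max(cv2.findContours(top.astype(np.uint8),0,2)[0],key=cv2.contourArea)
    p=ray("top",tc[:,0],zz)[:,:2]
    r=cv2.minAreaRect((p*1000).astype(np.float32))
    print("red",r,zz, cv2.boundingRect(c))
    # well: region inside tc with z much lower
    tm=np.zeros_like(m);cv2.drawContours(tm,[tc],-1,1,-1)
    tm=cv2.erode(tm,np.ones((9,9)))
    low=((tm>0)&(W[...,2]<zz-.006)&(d>0)).astype(np.uint8)
    lc=max(cv2.findContours(cv2.morphologyEx(low,3,np.ones((3,3))),0,1)[0],key=cv2.contourArea)
    q=ray("top",cv2.convexHull(lc)[:,0],zz)[:,:2]
    print(" well",cv2.minEnclosingCircle((q*1000).astype(np.float32)),cv2.fitEllipse((q*1000).astype(np.float32)))
m=mask(im,(22,130,80),(35,255,255))
c=max(cv2.findContours(m,0,2)[0],key=cv2.contourArea)
mm=np.zeros_like(m);cv2.drawContours(mm,[c],-1,1,-1)
s=(m>0)&(d>0);print("yellow z pct",np.percentile(W[s][:,2],[5,25,50,75,95]))
t=s&(abs(W[...,2]-.065)<.008)
tc=max(cv2.findContours(t.astype(np.uint8),0,1)[0],key=cv2.contourArea)
print("yellow",cv2.minEnclosingCircle((ray("top",tc[:,0],.065)[:,:2]*1000).astype(np.float32)),W[t].mean(0))
# posts: highest near
for nm,(u,v) in dict(y=(187,252),w=(246,252)).items():
    b=np.zeros((480,640),bool);b[v-14:v+15,u-14:u+15]=1
    s=b&(W[...,2]>.07);print(nm,"post",s.sum(),W[s].mean(0) if s.any() else 0)
# stand
s=(abs(W[...,2]-.014)<.005)
b=np.zeros_like(s);b[225:285,165:282]=1
dk=(im.max(2)<110)&b
cc=max(cv2.findContours(dk.astype(np.uint8),0,2)[0],key=cv2.contourArea)
print("stand",cv2.minAreaRect((ray("top",cc[:,0],.014)[:,:2]*1000).astype(np.float32)))
# other view
z=np.load("scene0.npz");i2,d2=z["im"],z["d"];W2=world("scene",d2)
m=mask(i2,(22,130,60),(35,255,255));m[:, :400]=0;m[:300]=0;m[345:]=0;m[:,440:]=0
s=(m>0)&(d2>0);P=W2[s];P=P[abs(P[:,2]-.065)<.004];print("scene yellow top",P.mean(0),(P.max(0)+P.min(0))/2)
a=cv2.resize(im[205:315,160:440],None,fx=2.8,fy=2.8,interpolation=2);cv2.imwrite("pics/crop1.png",a[:,:,::-1])
E
```

```text
red ((296.4468078613281, -391.22344970703125), (215.42530822753906, 201.54086303710938), 18.492172241210938) 0.06687671043942124 (435, 289, 126, 129)
 well ((309.2621154785156, -387.99139404296875), 49.571144104003906) ((309.3472900390625, -387.64508056640625), (98.01412963867188, 98.53890991210938), 75.9344253540039)
red ((505.6842346191406, -175.68887329101562), (159.7724609375, 149.11761474609375), 7.364187240600586) 0.04974811720746664 (352, 217, 79, 82)
 well ((514.9149780273438, -173.47508239746094), 38.22490310668945) ((515.2454223632812, -174.469482421875), (73.01721954345703, 74.4264907836914), 39.52161407470703)
yellow z pct [0.05904866 0.06234201 0.06378486 0.0651888  0.0667853 ]
yellow ((529.0479125976562, 270.49676513671875), 27.755796432495117) [0.52887885 0.2703909  0.06387194]
y post 48 [0.51866204 0.2370306  0.18620396]
w post 44 [0.52291547 0.13623703 0.09986574]
stand ((527.0655517578125, 205.56605529785156), (231.40093994140625, 101.04976654052734), 87.85167694091797)
scene yellow top [0.53441662 0.27616656 0.06237604] [0.53076447 0.2745347  0.06297487]
```

View pics/crop1.png

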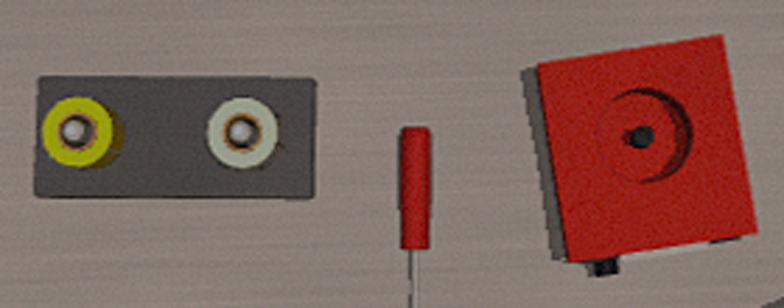

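The crop confirms it: the yellow roll is on the left post at crop (78,131), the white one is next to it at (242,132), and the smaller red dispenser has its well at (645,135). Positions are roll (0.529, 0.2705) and well (0.515, -0.1745). I'll grip with the jaws along world x, which keeps the fingers clear of the white roll.

```bash
cat >> h.py <<'E'
from scipy.spatial.transform import Rotation as Ro
def goal(x,y,z):
    s=get_state();q=s["tcp_rot"];r=Ro.from_quat([q[1],q[2],q[3],q[0]])
    T=Ro.from_matrix(np.array([[0,1,0],[1,0,0],[0,0,-1.]]))  # tool y = +x, z down
    print("pos",s["tool_pos"].round(4),"d cm",(r.inv().apply(np.array([x,y,z])-s["tool_pos"])*100).round(2),"rot",(r.inv()*T).as_rotvec().round(3),"F",s["contact_force"].round(1),"gap",round(s["finger_gap"],4),"t",s["t"])
E
python3 -c "
from h import *
goal(.529,.2705,.15)"
```

```text
pos [0.2463 0.601  0.2137] d cm [-38.69 -19.85   6.41] rot [-1.000e-03  1.000e-03  1.182e+00] F [-0.6  0.5 -0.2] gap 0.0919 t 0.1
```

```bash
python3 -m jog '[{"hand":1,"dx":-2.5,"dy":-1.3,"dz":0.3,"wz":0.08},{"hand":1,"dx":-5,"dy":-2.6,"dz":0.6,"wz":0.16},{"hand":1,"dx":-7.5,"dy":-3.9,"dz":0.9,"wz":0.24},{"hand":1,"dx":-10,"dy":-5.2,"dz":1.2,"wz":0.32},{"hand":1,"dx":-12.5,"dy":-6.5,"dz":1.5,"wz":0.4},{"hand":1,"dx":-15,"dy":-7.8,"dz":1.8,"wz":0.48},{"hand":1,"dx":-17.5,"dy":-9,"dz":2.1,"wz":0.56},{"hand":1,"dx":-20,"dy":-10.3,"dz":2.4,"wz":0.64},{"hand":1,"dx":-21.5,"dy":-11,"dz":2.7,"wz":0.7},{"hand":1,"dx":-22,"dy":-11.3,"dz":2.8,"wz":0.72}]'; python3 -c "
from h import *
goal(.529,.2705,.15)"
```

```text
pos [0.2463 0.601  0.2137] d cm [-38.69 -19.85   6.41] rot [-1.000e-03  1.000e-03  1.182e+00] F [-0.6  0.5 -0.2] gap 0.0919 t 0.1invalid input at $[0]: expected keys hand, dx, dy, dz, wx, wy, wz
```

All keys are required in every row.

```bash
python3 -m jog '[{"hand":1,"dx":-2.5,"dy":-1.3,"dz":0.3,"wx":0,"wy":0,"wz":0.08},{"hand":1,"dx":-5,"dy":-2.6,"dz":0.6,"wx":0,"wy":0,"wz":0.16},{"hand":1,"dx":-7.5,"dy":-3.9,"dz":0.9,"wx":0,"wy":0,"wz":0.24},{"hand":1,"dx":-10,"dy":-5.2,"dz":1.2,"wx":0,"wy":0,"wz":0.32},{"hand":1,"dx":-12.5,"dy":-6.5,"dz":1.5,"wx":0,"wy":0,"wz":0.4},{"hand":1,"dx":-15,"dy":-7.8,"dz":1.8,"wx":0,"wy":0,"wz":0.48},{"hand":1,"dx":-17.5,"dy":-9,"dz":2.1,"wx":0,"wy":0,"wz":0.56},{"hand":1,"dx":-20,"dy":-10.3,"dz":2.4,"wx":0,"wy":0,"wz":0.64},{"hand":1,"dx":-21.5,"dy":-11,"dz":2.7,"wx":0,"wy":0,"wz":0.7},{"hand":1,"dx":-22,"dy":-11.3,"dz":2.8,"wx":0,"wy":0,"wz":0.72}]'; python3 -c "
from h import *
goal(.529,.2705,.15)"
```

```text
t: 0.93
tool_pos: [0.4091, 0.4101, 0.1854]
tcp_rot: [0.001, 0.529, 0.848, -0.001]
contact_force: [0.4, 0.0, 0.5]
finger_gap: 0.0918
pos [0.4091 0.4101 0.1854] d cm [-17.8    4.64   3.58] rot [-0.001  0.003  0.455] F [0.4 0.  0.5] gap 0.0918 t 0.9333
```

```bash
python3 -m jog '[{"hand":1,"dx":-2,"dy":0.5,"dz":0.4,"wx":0,"wy":0,"wz":0.05},{"hand":1,"dx":-4.5,"dy":1.2,"dz":0.9,"wx":0,"wy":0,"wz":0.12},{"hand":1,"dx":-7,"dy":1.8,"dz":1.4,"wx":0,"wy":0,"wz":0.19},{"hand":1,"dx":-9.5,"dy":2.5,"dz":1.9,"wx":0,"wy":0,"wz":0.26},{"hand":1,"dx":-12,"dy":3.1,"dz":2.4,"wx":0,"wy":0,"wz":0.33},{"hand":1,"dx":-14.5,"dy":3.8,"dz":2.9,"wx":0,"wy":0,"wz":0.39},{"hand":1,"dx":-16.5,"dy":4.3,"dz":3.3,"wx":0,"wy":0.003,"wz":0.43},{"hand":1,"dx":-17.8,"dy":4.64,"dz":3.6,"wx":0,"wy":0.003,"wz":0.455},{"hand":1,"dx":-17.8,"dy":4.64,"dz":3.6,"wx":0,"wy":0.003,"wz":0.455},{"hand":1,"dx":-17.8,"dy":4.64,"dz":3.6,"wx":0,"wy":0.003,"wz":0.455}]'; python3 -c "
from h import *
goal(.529,.2705,.028)
im,d=get_image('scene');cv2.imwrite('pics/s1.png',cv2.resize(im[200:380,300:540],None,fx=3.2,fy=3.2)[:,:,::-1])"
```

```text
t: 1.77
tool_pos: [0.5284, 0.2716, 0.1495]
tcp_rot: [-0.001, 0.707, 0.708, -0.001]
contact_force: [-0.1, 0.1, -0.6]
finger_gap: 0.0921
pos [0.5284 0.2716 0.1495] d cm [-0.11  0.09 12.15] rot [-0.002 -0.     0.002] F [-0.1  0.1 -0.6] gap 0.0921 t 1.7667
```

View pics/s1.png

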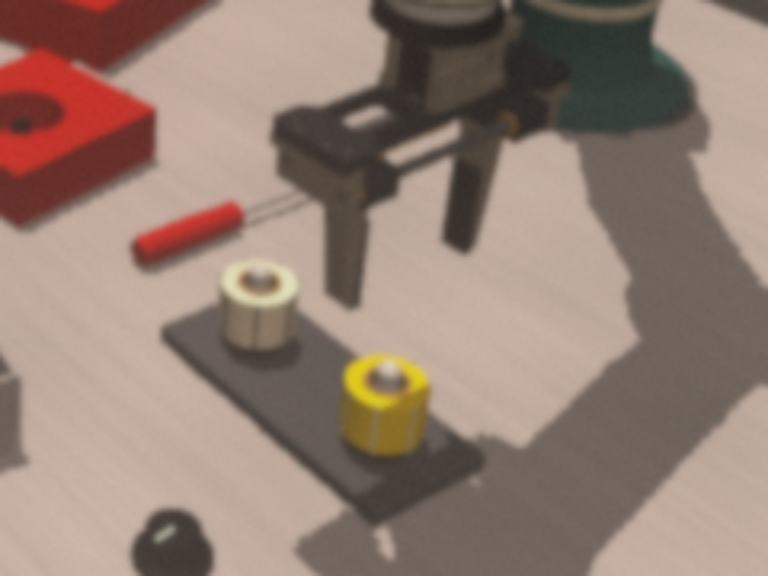

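The fingers hang open at crop (345,300) and (460,248), straddling above the yellow roll at (385,400). Next I go down.

```bash
python3 -m jog '[{"hand":1,"dx":-0.1,"dy":0.05,"dz":1,"wx":0,"wy":0,"wz":0},{"hand":1,"dx":-0.1,"dy":0.05,"dz":2.5,"wx":0,"wy":0,"wz":0},{"hand":1,"dx":-0.1,"dy":0.05,"dz":4.5,"wx":0,"wy":0,"wz":0},{"hand":1,"dx":-0.1,"dy":0.05,"dz":6.5,"wx":0,"wy":0,"wz":0},{"hand":1,"dx":-0.1,"dy":0.05,"dz":8.3,"wx":0,"wy":0,"wz":0},{"hand":1,"dx":-0.1,"dy":0.05,"dz":9.8,"wx":0,"wy":0,"wz":0},{"hand":1,"dx":-0.1,"dy":0.05,"dz":11,"wx":0,"wy":0,"wz":0},{"hand":1,"dx":-0.1,"dy":0.05,"dz":11.7,"wx":0,"wy":0,"wz":0},{"hand":1,"dx":-0.1,"dy":0.05,"dz":12,"wx":0,"wy":0,"wz":0},{"hand":1,"dx":-0.1,"dy":0.05,"dz":12,"wx":0,"wy":0,"wz":0}]'; python3 -c "
from h import *
goal(.529,.2705,.028)
im,d=get_image('scene');cv2.imwrite('pics/s2.png',cv2.resize(im[200:380,300:540],None,fx=3.2,fy=3.2)[:,:,::-1])"
```

```text
t: 2.65
tool_pos: [0.5278, 0.2719, 0.0292]
tcp_rot: [-0.001, 0.706, 0.708, -0.001]
contact_force: [-0.0, -0.1, 0.8]
finger_gap: 0.0919
pos [0.5278 0.2719 0.0292] d cm [-0.14  0.12  0.12] rot [-0.003 -0.     0.004] F [-0.  -0.1  0.8] gap 0.0919 t 2.65
```

View pics/s2.png

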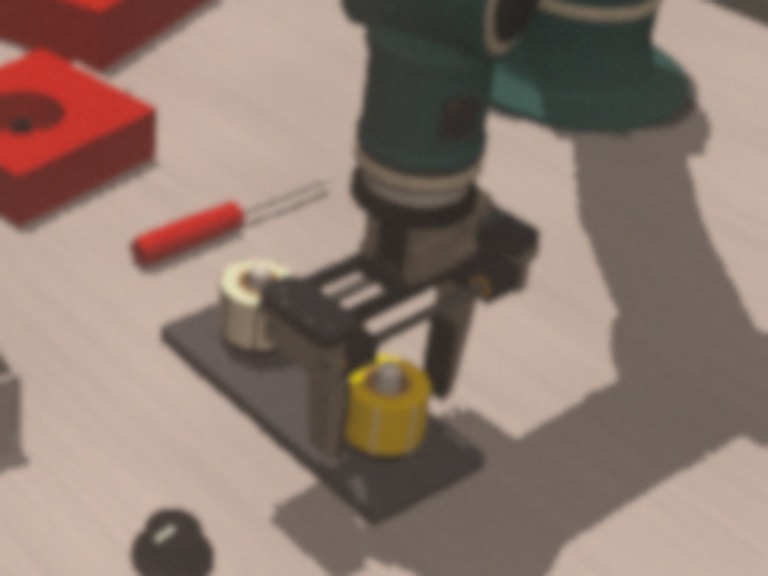

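The fingers now straddle the roll, with the near finger at (330,450) and the far one at (445,385). I'll close them.

```bash
python3 -m jog '[{"hand":1,"dx":-0.1,"dy":0.1,"dz":0,"wx":0,"wy":0,"wz":0},{"hand":1,"dx":-0.1,"dy":0.1,"dz":0,"wx":0,"wy":0,"wz":0},{"hand":0,"dx":-0.1,"dy":0.1,"dz":0,"wx":0,"wy":0,"wz":0},{"hand":0,"dx":-0.1,"dy":0.1,"dz":0,"wx":0,"wy":0,"wz":0},{"hand":0,"dx":-0.1,"dy":0.1,"dz":0,"wx":0,"wy":0,"wz":0},{"hand":0,"dx":-0.1,"dy":0.1,"dz":0,"wx":0,"wy":0,"wz":0},{"hand":0,"dx":-0.1,"dy":0.1,"dz":0,"wx":0,"wy":0,"wz":0},{"hand":0,"dx":-0.1,"dy":0.1,"dz":0,"wx":0,"wy":0,"wz":0},{"hand":0,"dx":-0.1,"dy":0.1,"dz":0,"wx":0,"wy":0,"wz":0},{"hand":0,"dx":-0.1,"dy":0.1,"dz":0,"wx":0,"wy":0,"wz":0}]'; python3 -c "
from h import *
goal(.529,.2705,.028)"
```

```text
t: 3.53
tool_pos: [0.5293, 0.2709, 0.0299]
tcp_rot: [-0.001, 0.706, 0.708, -0.0]
contact_force: [-1.0, 1.0, 0.5]
finger_gap: 0.0555
pos [0.5293 0.2709 0.0299] d cm [-0.04 -0.03  0.19] rot [-0.002 -0.001  0.004] F [-1.   1.   0.5] gap 0.0555 t 3.5333
```

The gap is 55.5 mm, which matches the roll. I'll lift straight up.

```bash
python3 -m jog '[{"hand":0,"dx":0,"dy":0,"dz":-0.2,"wx":0,"wy":0,"wz":0},{"hand":0,"dx":0,"dy":0,"dz":-0.5,"wx":0,"wy":0,"wz":0},{"hand":0,"dx":0,"dy":0,"dz":-0.9,"wx":0,"wy":0,"wz":0},{"hand":0,"dx":0,"dy":0,"dz":-1.4,"wx":0,"wy":0,"wz":0},{"hand":0,"dx":0,"dy":0,"dz":-1.9,"wx":0,"wy":0,"wz":0},{"hand":0,"dx":0,"dy":0,"dz":-2.4,"wx":0,"wy":0,"wz":0},{"hand":0,"dx":0,"dy":0,"dz":-2.8,"wx":0,"wy":0,"wz":0},{"hand":0,"dx":0,"dy":0,"dz":-3,"wx":0,"wy":0,"wz":0},{"hand":0,"dx":0,"dy":0,"dz":-3,"wx":0,"wy":0,"wz":0},{"hand":0,"dx":0,"dy":0,"dz":-3,"wx":0,"wy":0,"wz":0}]'; python3 -c "
from h import *
goal(.529,.2705,.155)
im,d=get_image('scene');cv2.imwrite('pics/s3.png',cv2.resize(im[200:380,300:540],None,fx=3.2,fy=3.2)[:,:,::-1])"
```

```text
t: 4.37
tool_pos: [0.5293, 0.271, 0.06]
tcp_rot: [-0.001, 0.706, 0.708, -0.0]
contact_force: [-0.3, 0.3, -1.3]
finger_gap: 0.0552
pos [0.5293 0.271  0.06  ] d cm [-0.04 -0.04 -9.5 ] rot [-0.001 -0.001  0.004] F [-0.3  0.3 -1.3] gap 0.0552 t 4.3667
```

View pics/s3.png

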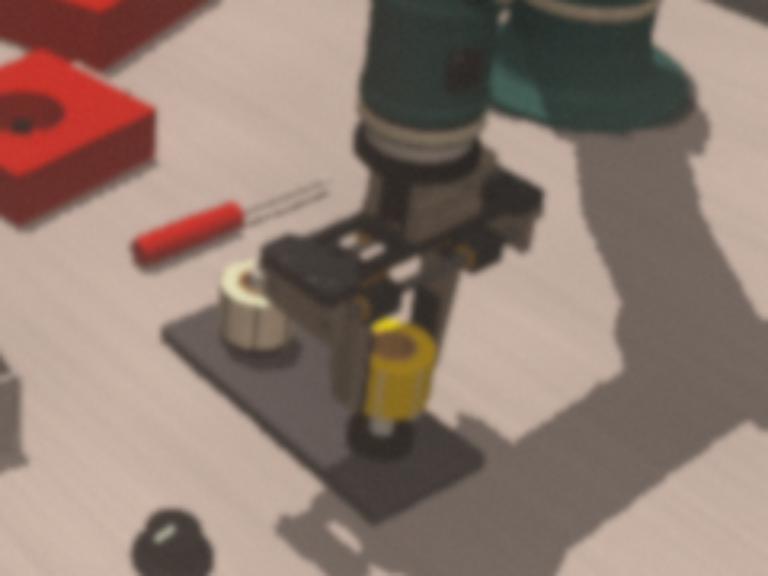

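The roll rises with the fingers, is still round the post (tip no longer above it), and looks upright; the stand has not moved. I'll keep lifting.

```bash
python3 -m jog '[{"hand":0,"dx":0,"dy":0,"dz":-0.4,"wx":0,"wy":0,"wz":0},{"hand":0,"dx":0,"dy":0,"dz":-1.2,"wx":0,"wy":0,"wz":0},{"hand":0,"dx":0,"dy":0,"dz":-2.4,"wx":0,"wy":0,"wz":0},{"hand":0,"dx":0,"dy":0,"dz":-3.8,"wx":0,"wy":0,"wz":0},{"hand":0,"dx":0,"dy":0,"dz":-5.2,"wx":0,"wy":0,"wz":0},{"hand":0,"dx":0,"dy":0,"dz":-6.6,"wx":0,"wy":0,"wz":0},{"hand":0,"dx":0,"dy":0,"dz":-7.9,"wx":0,"wy":0,"wz":0},{"hand":0,"dx":0,"dy":0,"dz":-8.9,"wx":0,"wy":0,"wz":0},{"hand":0,"dx":0,"dy":0,"dz":-9.5,"wx":0,"wy":0,"wz":0},{"hand":0,"dx":0,"dy":0,"dz":-9.5,"wx":0,"wy":0,"wz":0}]'; python3 -c "
from h import *
goal(.515,-.1745,.16)
im,d=get_image('scene');np.savez('s4.npz',im=im,d=d);cv2.imwrite('pics/s4.png',cv2.resize(im[200:380,300:540],None,fx=3.2,fy=3.2)[:,:,::-1])
W=world('scene',d);m=mask(im,(20,110,50),(35,255,255))>0;m[:,:400]=0;m[:220]=0;m[:,450:]=0
P=W[m&(d>0)];P=P[(P[:,2]>.1)&(P[:,2]<.25)];print(len(P),np.percentile(P,[2,50,98],axis=0).round(4))
"
```

```text
t: 5.25
tool_pos: [0.5302, 0.2713, 0.1566]
tcp_rot: [-0.001, 0.706, 0.708, 0.001]
contact_force: [1.0, -1.2, -0.9]
finger_gap: 0.0555
pos [0.5302 0.2713 0.1566] d cm [-44.57  -1.68  -0.45] rot [ 0.001 -0.002  0.004] F [ 1.  -1.2 -0.9] gap 0.0555 t 5.25
458 [[0.5041 0.2553 0.1539]
 [0.5413 0.2927 0.1823]
 [0.5584 0.3025 0.1904]]
```

View pics/s4.png

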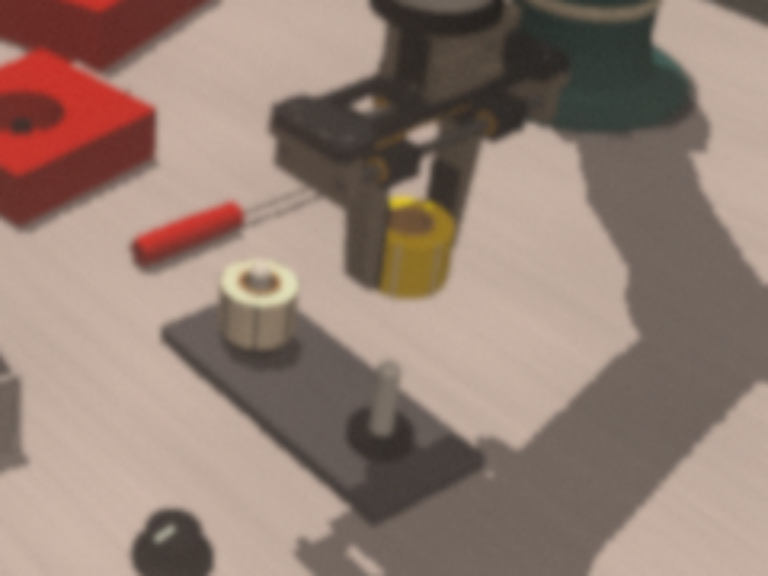

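The roll is fully clear of the bare post (tip at (388,365)) and upright in the fingers at (418,245). Now I carry it across gently.

```bash
python3 -m jog '[{"hand":0,"dx":-0.4,"dy":0,"dz":0,"wx":0,"wy":0,"wz":0},{"hand":0,"dx":-1.2,"dy":0,"dz":0,"wx":0,"wy":0,"wz":0},{"hand":0,"dx":-2.6,"dy":-0.1,"dz":0,"wx":0,"wy":0,"wz":0},{"hand":0,"dx":-4.4,"dy":-0.2,"dz":0,"wx":0,"wy":0,"wz":0},{"hand":0,"dx":-6.4,"dy":-0.3,"dz":0,"wx":0,"wy":0,"wz":0},{"hand":0,"dx":-8.4,"dy":-0.3,"dz":0,"wx":0,"wy":0,"wz":0},{"hand":0,"dx":-10.4,"dy":-0.4,"dz":0,"wx":0,"wy":0,"wz":0},{"hand":0,"dx":-12.4,"dy":-0.5,"dz":0,"wx":0,"wy":0,"wz":0},{"hand":0,"dx":-14.2,"dy":-0.6,"dz":0,"wx":0,"wy":0,"wz":0},{"hand":0,"dx":-15.6,"dy":-0.6,"dz":0,"wx":0,"wy":0,"wz":0}]'; python3 -c "
from h import *
goal(.515,-.1745,.16)"
```

```text
t: 6.13
tool_pos: [0.5233, 0.1113, 0.1548]
tcp_rot: [-0.001, 0.707, 0.707, -0.001]
contact_force: [0.4, -0.3, -1.0]
finger_gap: 0.0553
pos [0.5233 0.1113 0.1548] d cm [-28.58  -0.85  -0.53] rot [-0.002 -0.     0.001] F [ 0.4 -0.3 -1. ] gap 0.0553 t 6.1333
```

```bash
python3 -m jog '[{"hand":0,"dx":-1,"dy":0,"dz":-0.1,"wx":0,"wy":0,"wz":0},{"hand":0,"dx":-2.4,"dy":-0.1,"dz":-0.1,"wx":0,"wy":0,"wz":0},{"hand":0,"dx":-4.2,"dy":-0.2,"dz":-0.2,"wx":0,"wy":0,"wz":0},{"hand":0,"dx":-6.2,"dy":-0.2,"dz":-0.2,"wx":0,"wy":0,"wz":0},{"hand":0,"dx":-8.2,"dy":-0.3,"dz":-0.3,"wx":0,"wy":0,"wz":0},{"hand":0,"dx":-10.2,"dy":-0.3,"dz":-0.3,"wx":0,"wy":0,"wz":0},{"hand":0,"dx":-12.2,"dy":-0.4,"dz":-0.4,"wx":0,"wy":0,"wz":0},{"hand":0,"dx":-14.2,"dy":-0.5,"dz":-0.4,"wx":0,"wy":0,"wz":0},{"hand":0,"dx":-16,"dy":-0.5,"dz":-0.4,"wx":0,"wy":0,"wz":0},{"hand":0,"dx":-17.4,"dy":-0.5,"dz":-0.4,"wx":0,"wy":0,"wz":0}]'; python3 -c "
from h import *
goal(.515,-.1745,.157)"
```

```text
t: 6.97
tool_pos: [0.5175, -0.0653, 0.1586]
tcp_rot: [-0.001, 0.708, 0.707, -0.001]
contact_force: [0.7, -0.0, -1.2]
finger_gap: 0.0548
pos [ 0.5175 -0.0653  0.1586] d cm [-10.92  -0.23   0.16] rot [-0.003  0.    -0.001] F [ 0.7 -0.  -1.2] gap 0.0548 t 6.9667
```

```bash
python3 -m jog '[{"hand":0,"dx":-1,"dy":0,"dz":0,"wx":0,"wy":0,"wz":0},{"hand":0,"dx":-2.5,"dy":-0.1,"dz":0,"wx":0,"wy":0,"wz":0},{"hand":0,"dx":-4.2,"dy":-0.1,"dz":0,"wx":0,"wy":0,"wz":0},{"hand":0,"dx":-6,"dy":-0.1,"dz":0.1,"wx":0,"wy":0,"wz":0},{"hand":0,"dx":-7.7,"dy":-0.2,"dz":0.1,"wx":0,"wy":0,"wz":0},{"hand":0,"dx":-9.2,"dy":-0.2,"dz":0.1,"wx":0,"wy":0,"wz":0},{"hand":0,"dx":-10.3,"dy":-0.2,"dz":0.1,"wx":0,"wy":0,"wz":0},{"hand":0,"dx":-10.8,"dy":-0.2,"dz":0.1,"wx":0,"wy":0,"wz":0},{"hand":0,"dx":-10.9,"dy":-0.2,"dz":0.1,"wx":0,"wy":0,"wz":0},{"hand":0,"dx":-10.9,"dy":-0.2,"dz":0.1,"wx":0,"wy":0,"wz":0}]'; python3 -c "
from h import *
goal(.515,-.1745,.157)
im,d=get_image('scene');W=world('scene',d);m=mask(im,(20,100,40),(35,255,255))>0
s=m&(d>0)&(abs(W[...,0]-.515)<.06)&(abs(W[...,1]+.1745)<.06)&(W[...,2]>.08)
v,u=np.where(s);print(len(v),u.mean(),v.mean());P=W[s];print(np.percentile(P,[2,50,98],axis=0).round(4))
np.savez('s5.npz',im=im,d=d)
cu,cv_=int(u.mean()),int(v.mean())
cv2.imwrite('pics/s5.png',cv2.resize(im[cv_-70:cv_+70,cu-90:cu+90],None,fx=4,fy=4,interpolation=2)[:,:,::-1])
im,d=get_image('top');np.savez('t5.npz',im=im,d=d);cv2.imwrite('pics/t5.png',im[:,:,::-1])"
```

```text
t: 7.8
tool_pos: [0.5152, -0.1741, 0.1574]
tcp_rot: [-0.001, 0.708, 0.707, -0.001]
contact_force: [0.4, 0.4, -1.5]
finger_gap: 0.0556
pos [ 0.5152 -0.1741  0.1574] d cm [-0.04 -0.02  0.04] rot [-0.003 -0.    -0.002] F [ 0.4  0.4 -1.5] gap 0.0556 t 7.8
273 307.1098901098901 194.42490842490844
[[ 0.4926 -0.1918  0.1564]
 [ 0.5256 -0.1511  0.1822]
 [ 0.5426 -0.1413  0.1914]]
```

View pics/s5.png

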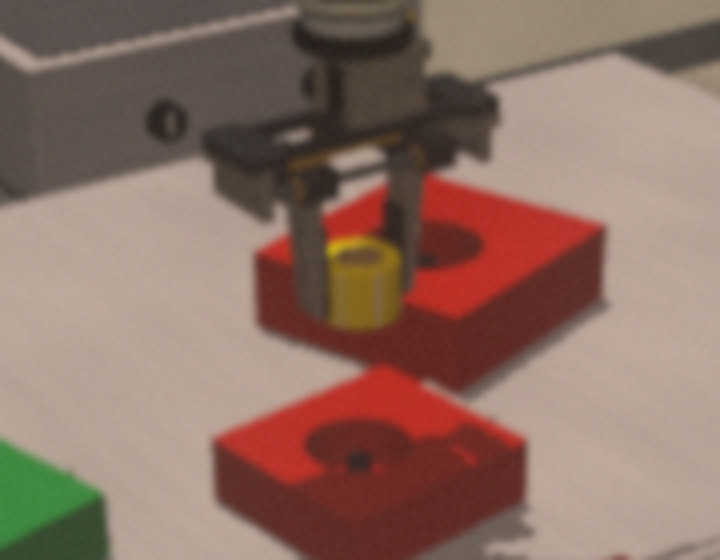

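View pics/t5.png

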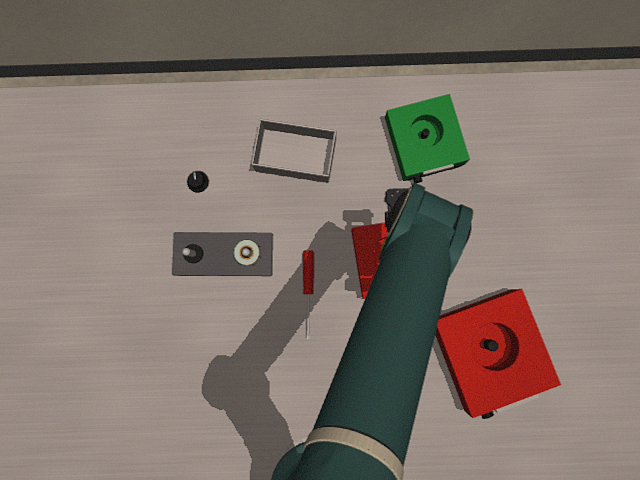

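The roll hangs upright in the fingers (crop (362,285)) above the small red dispenser. In the top view the stand, white roll (246,252), screwdriver, knob and pan have the same pixels as before. I'll check the tilt numerically and that the arm is settled.

```bash
python3 - <<'E'
from h import *
from scipy.optimize import least_squares
def ana(f,cx,cy):
    z=np.load(f);im,d=z["im"],z["d"];W=world("scene",d);m=(mask(im,(20,100,40),(35,255,255))>0)
    s=m&(d>0)&(abs(W[...,0]-cx)<.05)&(abs(W[...,1]-cy)<.05)&(W[...,2]>.12)
    P=W[s]; S=P[(P[:,2]>.155)&(P[:,2]<.184)]
    # residual to vertical-ish cylinder r=28: centre + tilt
    g=lambda p:np.hypot(S[:,0]-p[0]-p[2]*(S[:,2]-.17),S[:,1]-p[1]-p[3]*(S[:,2]-.17))-.028
    r=least_squares(g,[cx,cy,0,0],loss="soft_l1",f_scale=.002);print(f,len(S),r.x.round(4),"rms",np.sqrt((g(r.x)**2).mean()).round(4),"top z",np.percentile(P[:,2],97).round(4))
ana("s4.npz",.53,.271);ana("s5.npz",.515,-.1745)
s=get_state();print(s["qd"].round(4))
a=np.load("top0.npz")["im"];b=np.load("t5.npz")["im"]
for n,t in (("before",a),("after",b)):
    c=t[225:285,225:282];m=(c.min(2)>115).astype(np.uint8)
    print(n,cv2.connectedComponentsWithStats(m)[3][1:].round(1)[:3],cv2.connectedComponentsWithStats(m)[2][1:,4][:3])
E
```

```text
s4.npz 238 [ 0.5307  0.2736 -0.0065 -0.0106] rms 0.0013 top z 0.1901
s5.npz 148 [ 0.516  -0.1718 -0.0855  0.0457] rms 0.0022 top z 0.1913
[-0.0063 -0.0004  0.0009  0.      0.0017 -0.0028  0.0017]
before [[35.6 31.2]
 [21.3 27. ]
 [20.2 26.8]] [1219  297   26]
after [[35.3 30.8]
 [21.1 26.9]
 [20.5 26.5]] [1310  327   32]
```

The roll is centred within 3 mm. The second tilt fit is noisy, with few side pixels, so I'll settle for a few rows and repeat it with averaged depth.

```bash
python3 -m jog '[{"hand":0,"dx":0,"dy":0,"dz":0,"wx":0,"wy":0,"wz":0},{"hand":0,"dx":0,"dy":0,"dz":0,"wx":0,"wy":0,"wz":0},{"hand":0,"dx":0,"dy":0,"dz":0,"wx":0,"wy":0,"wz":0},{"hand":0,"dx":0,"dy":0,"dz":0,"wx":0,"wy":0,"wz":0},{"hand":0,"dx":0,"dy":0,"dz":0,"wx":0,"wy":0,"wz":0},{"hand":0,"dx":0,"dy":0,"dz":0,"wx":0,"wy":0,"wz":0}]'; python3 - <<'E'
from h import *
from scipy.optimize import least_squares
I=[get_image("scene") for _ in range(12)]
im=np.median([i for i,_ in I],0).astype(np.uint8);d=np.median([x for _,x in I],0)
W=world("scene",d);m=(mask(im,(20,100,40),(35,255,255))>0)
s=m&(d>0)&(abs(W[...,0]-.515)<.045)&(abs(W[...,1]+.1745)<.045)&(W[...,2]>.12)
s=cv2.erode(s.astype(np.uint8),np.ones((3,3)))>0
P=W[s];S=P[(P[:,2]>.155)&(P[:,2]<.184)]
g=lambda p:np.hypot(S[:,0]-p[0]-p[2]*(S[:,2]-.17),S[:,1]-p[1]-p[3]*(S[:,2]-.17))-.028
r=least_squares(g,[.515,-.1745,0,0],loss="soft_l1",f_scale=.001);print(len(S),r.x.round(4),np.sqrt((g(r.x)**2).mean()))
goal(.515,-.1745,.157);print(abs(get_state()["qd"]).max())
E
```

```text
t: 8.4
tool_pos: [0.5154, -0.1732, 0.1575]
tcp_rot: [-0.001, 0.707, 0.707, -0.001]
contact_force: [-0.7, 0.5, -1.3]
finger_gap: 0.0552
107 [ 0.516  -0.1711 -0.0011  0.0113] 0.0007873079783552889
pos [ 0.5154 -0.1733  0.1574] d cm [-0.12 -0.03  0.04] rot [-0.003 -0.    -0.   ] F [-0.3 -0.1 -1.2] gap 0.0554 t 9.0
0.0012118140824075125
```

The averaged fit gives a tilt of about 0.01 rad, centred within 4 mm, and the arm is still. I'm handing in.

```bash
python3 -c "
from cell import *
print(sign_off())"
```

```text
the job is handed in; nothing more can be done
None
```

I slid the yellow roll up off its post, carried it to the smaller red dispenser and handed in with it still gripped over the well. `sign_off()` gives no verdict, so these are only my own last checks:

- **Position:** the roll's axis is about 4 mm from the well's axis. The top of the roll is at about z = 0.191 m, so its underside is about 100 mm above the mouth.
- **Level and still:** tilt is about 0.01 rad, and the fastest joint speed was about 0.001 rad/s.
- **Grip:** the finger gap is 55.4 mm on the 56 mm roll, and the wrist force reads about 1.2 N downward.
- **Other things on the counter:** the white roll shifted less than half a pixel in the top view. By eye, the stand, pan, knob and screwdriver are where they started.

**Checks that disagreed:** an earlier tilt fit from a single image gave 0.05–0.09 rad. It had few pixels and was noisy; the fit averaged over 12 images did not bear it out. One move was refused for missing keys before anything moved, and I resent it in full.

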